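Lock the tumbler drive shaft with its cross pin

TASK

Lock the drive shaft of the tumbler: take the red-handled lock pin out of its parking block, stand it in the bore on top of the blue lock block, then turn the black handwheel by hand until the hidden cross-hole in the shaft comes under the pin and the pin drops in. Push the pin fully home so that its collar sits on the block, let go, and leave the other things on the bench where they stand.

Things in the scene. Friction and masses are not known exactly. Their poses are not given: they have to be found in the camera images.
- pin_centre (a point): Half-way point of the loose lock pin (122 mm tall, upright), on its axis 61 mm above the foot; z runs to the red end. From the foot: steel shank 14 mm thick, 81 mm long, its last 5 mm tapered to 8 mm; steel collar 32 mm wide, 6 mm thick; red grip 22 mm thick, 35 mm tall, flat-topped. Middle of the grip 43.5 mm, its top 61 mm above this point.
- lock_pin: The same lock pin, about 0.1 to 0.17 kg; origin at the centre of its foot, z towards the red end.
- pin_holder: Fixed aluminium parking block, 62x62x35 mm, in which the pin starts upright. Its hole is 16 mm wide and 30 mm deep, so the pin's foot starts 5 mm above the bench. Origin at the centre of its underside.
- bore_mouth (a point): Mouth of the vertical bore (16 mm wide, 2 mm chamfer) in the top of the blue lock block (70x56 mm in x, y; top 134 mm above the bench). y runs along the shaft to the white motor housing (52 to 144 mm off, 140 mm high), z up. The bore goes 25 mm through the top plate; the shaft's surface is 29 mm below the mouth, so a pin standing on the solid shaft has its collar 52 mm above the block.
- shaft_in_block (a point): Shaft axis inside the lock block, 49 mm below the bore mouth; axis along y. Here the shaft is 40 mm thick with one 17 mm square cross-hole right through, hidden, at an unknown angle (it comes up twice a turn; at least 0.5 rad away at the start). Once it is under the pin, the pin drops until its collar is about 10 mm above the block and the wheel will turn no further.
- keeper_top (a point): Where the pin's foot stops under the shaft, inside the block, 70.5 mm below the bore mouth: a friction keeper that gives way downward at about 7 N and stays where it is pushed. Press on the flat top of the pin (10 to 25 N) until the collar rests on the block.
- wheel_centre (a point): Centre of the black handwheel: disc 124 mm wide, 20 mm thick, flat faces, 85 mm above the bench, 140 mm from the bore; fixed to the shaft, axis along y (level). Turns freely either way without end (about 0.03 N m). Pinch its rim across the faces from above, move in an arc, let go, take a new hold. Hub to the block side 48 mm wide, 12 mm long; bare shaft 24 mm thick. These axes do not turn.
- beaker: Glass beaker, 73 mm in diameter, 96 mm tall, standing behind the work; a bystander. Origin at the centre of its underside.
- bottle_b: Small brown bottle with a red cap, 60 mm in diameter, 142 mm tall, standing behind and right of the drive; a bystander. Origin at the centre of its underside.
- timer_b: White bench timer, 58x73x38 mm; a bystander. Origin at the centre of its underside.
Things that resemble listed ones, but are neither listed nor needed, are in the scene too. Of the things that look like the lock_pin, take the one that is farthest to the robot's left at the start.

How it is judged:
On the way, in this order (a step that is already met when the one before it is completed fails the run):
1. the pin's foot is in the bore of the lock block (z of pin_centre in the frame of bore_mouth below 0.046 m and horizontal distance between pin_centre and bore_mouth below 0.012 m and angle between pin_centre's own z axis and vertical below 0.25 rad), for 0.2 s.
2. the pin has dropped into the cross-hole of the shaft (z of pin_centre in the frame of bore_mouth below 0.015 m and horizontal distance between pin_centre and bore_mouth below 0.008 m), for 0.2 s.
At the end, for the whole second after the job is handed in: The lock pin is through the shaft's cross-hole, upright within 0.08 rad and within 4 mm of the bore's centre, its collar resting on the block within 3.5 mm (pin centre at least 16.5 mm below the bore mouth; 20 mm when fully home), released and at rest (z of pin_centre in the frame of bore_mouth below -0.0165 m and horizontal distance between pin_centre and bore_mouth below 0.004 m and angle between pin_centre's own z axis and vertical below 0.08 rad and linear speed of lock_pin below 0.02 m/s); the robot touches nothing.
It fails at once if a bystander (beaker, brown bottle or timer) is shoved more than 4 cm or knocked over (distance of any of beaker, bottle_b, timer_b from where it was at the start of the episode above 0.04 m or angle between any of beaker, bottle_b's own z axis and vertical above 0.6 rad).
It also fails if it takes over 72 s, if anything falls off the work surface, if the arm or the gripper's body presses on something with over 40 N, if the wrist force passes 120 N, or if a joint passes its speed limit or range.

ROBOT

A 6-joint arm with a two-finger parallel gripper is mounted at the origin on a cart in front of the work surface, level with it; the furniture and walls round the work are solid. World frame = base frame: x ahead of the robot, y to its left, z up, the work surface at z = 0. Lengths are in m, angles in rad, forces in N, time in s.
With the tool pointing down it reaches from about 0.35 to 0.95 m from the base axis. Payload 17.4 kg.
Tool frame: the origin (TCP) lies midway between the tips of the shut fingers; the grasp point (between the pads) lies 19 mm behind it; z points along the fingers, y is the line along which they close (so a half turn about z gives the same grasp; the last joint's range is limited). The gripper opens to 93 mm and grips with 3 to 60 N. Pads are 15 mm wide; open, the fingers measure 128 mm over their backs; the gripper's body (75 mm by 188 mm) begins 65 mm behind the grasp point.
Start: joints at [-1.24, 0.116, 1.442, -0, 1.584, -0.038], TCP at [0.243, -0.63, 0.219] pointing down, gripper open.
Joint ranges: [-2.83, 2.83], [-0.83, 2.19], [0.07, 2.5], [-1.14, 4.28], [0.01, 3], [-2.97, 2.97]. Speed limits (rad/s): [1.89, 1.89, 2.22, 3.14, 3.14, 3.14].

INTERFACE

Orientations are given as a rotation vector (axis times angle).
In Python, from bench import ctrl gives the robot as it stands. The module is installed in compiled form; this text tells all that it offers.
- The arm moves only by the tool drive_tool, never from a script. Its argument "plan" is text: rows parted by semicolons, each of 7 numbers parted by spaces: the turn, a rotation vector about the world's x, y, z in degrees, then the shift along the world's x, y, z in m, then the opening, from 0 (shut) to 1 (fully open). A call has exactly 8 rows; each row is the pose to reach, as a shift and turn from the pose commanded when the call began; what a row does not reach only later rows make up. A row lasts 1/8 s, in which the tool goes at most 62.5 mm and 10.7 degrees, less where a joint would pass 70% of its speed; a pose out of reach is approached as far as the arm can. A call with a gripper value outside its range is refused whole. The fingers move at their own pace and stop on an object; "force" is the grip in N (left out, the last holds). Time passes only in rows, so rows that repeat a pose let the fingers close, or fill a call up. It gives the time, the measured TCP pose, the force, the opening and the grip force at its end, in the units of the state.
- ctrl.get_obs(): the state, without advancing time (a new reading comes with each control period).
- ctrl.get_image(name): name is "scene" or "top" or "wrist"; returns the picture (480x640x3 uint8, red, green, blue); there is no depth.
- ctrl.camera_info(name): a dict with "fx", "fy", "cx", "cy" (pixels), "view" (4x4, takes a point from world to camera coordinates); the wrist camera has in their place "mount" (4x4, takes a point from camera to tool coordinates, whose origin is the TCP and whose axes are the flange's). Camera axes: x right, y down, z forward; pixel columns grow to the right and rows downward; lengths in m; the calibration is good to about 2 mm. A picture is of the moment at which its call begins: read the wrist's pose just before it. camera_info takes no time and is no camera call.
- ctrl.hand_in(): hands the job in; it is judged then, once.
The state is a dict: "clock": time; "joint_pos": joint angles; "dq": joint speeds; "joint_efforts": joint torques, N m; "position": TCP position; "eef_rot": TCP orientation; "wrist_force": force on the tool from outside, world axes, zero at the start; "torque": the same for the moment, N m; "grip_width": opening from 0.0 (shut) to 1.0 (fully open); "finger_force": force on a finger pad.
Only numpy, scipy, OpenCV 4.12 (cv2) and the standard library are available. Lean on these libraries where they do the work, as an engineer would, in place of code of your own. Each camera call takes 0.05 s, during which the arm holds its last target. There are 200 camera calls.

## Working session

There is one attempt and no reset: what is moved stays moved. The work goes in short steps, Python scripts to look and compute and a tool call to move; the robot and the scene stay as the last step left them, time stands still between calls to the robot, and variables do not carry over. Pictures are saved under pics/ and viewed, at most 10 in all, crops included, and the job is handed in when it is done.

Besides the shell and the picture viewer there is one more tool, called after ">>>" as name(argument=value, ...) on one line, values as JSON. drive_tool: Moves the arm, as the interface text tells. Its arguments: {"type":"object","properties":{"plan":{"type":"string"},"force":{"type":"number"}},"required":["plan"]}

```bash
mkdir -p pics; cat > h.py <<'E'
import numpy as np, cv2
from scipy.spatial.transform import Rotation as R
from bench import ctrl
def cam(n):
    c=ctrl.camera_info(n); K=np.array([[c['fx'],0,c['cx']],[0,c['fy'],c['cy']],[0,0,1]])
    if 'view' in c: V=np.array(c['view'])
    else:
        o=ctrl.get_obs(); T=np.eye(4); T[:3,:3]=R.from_rotvec(o['eef_rot']).as_matrix(); T[:3,3]=o['position']
        V=np.linalg.inv(T@np.array(c['mount']))
    return K,V
def ray(KV,u,v):
    K,V=KV; C=np.linalg.inv(V); d=C[:3,:3]@np.linalg.solve(K,[u,v,1]); return C[:3,3],d
def onz(KV,u,v,z):
    p,d=ray(KV,u,v); return p+d*(z-p[2])/d[2]
def proj(KV,P):
    K,V=KV; q=K@(V[:3,:3]@np.array(P)+V[:3,3]); return q[:2]/q[2]
def tri(a,b):
    (p,d),(q,e)=a,b; s=np.linalg.lstsq(np.c_[d,-e],q-p,rcond=None)[0]; x=p+d*s[0]; y=q+e*s[1]; return (x+y)/2,np.linalg.norm(x-y)
def snap(n,f):
    KV=cam(n); im=np.array(ctrl.get_image(n)); cv2.imwrite(f'pics/{f}.png',im[:,:,::-1]); return KV,im
E
python3 - <<'E'
from h import *
o=ctrl.get_obs(); print({k:np.round(v,3) for k,v in o.items()})
for n in('scene','top'):
    KV,im=snap(n,n+'0'); C=np.linalg.inv(KV[1]); print(n,KV[0][0,0],np.round(C,3).tolist())
print(ctrl.camera_info('wrist'))
E
```

```text
{'clock': np.float64(0.0), 'joint_pos': array([-1.24 ,  0.116,  1.442,  0.   ,  1.584, -0.038]), 'dq': array([ 0.001,  0.001,  0.   ,  0.   , -0.   ,  0.   ]), 'joint_efforts': array([ 0.0000e+00, -7.2127e+01, -6.2261e+01,  7.8000e-02,  2.4000e-02,
       -0.0000e+00]), 'position': array([ 0.243, -0.629,  0.218]), 'eef_rot': array([-3.087, -0.576,  0.   ]), 'wrist_force': array([ 0.624, -0.447,  0.788]), 'torque': array([ 0.042, -0.008,  0.017]), 'finger_force': np.float64(0.0), 'grip_width': np.float64(1.001)}
scene 492.77103013239673 [[-0.831, -0.317, 0.457, 0.158], [-0.556, 0.454, -0.697, 0.443], [0.013, -0.833, -0.553, 0.593], [0.0, 0.0, 0.0, 1.0]]
top 435.4465216928477 [[-0.018, -0.996, 0.089, 0.477], [-1.0, 0.018, 0.0, -0.185], [-0.002, -0.089, -0.996, 0.955], [0.0, 0.0, 0.0, 1.0]]
{'fx': 368.65608460273165, 'fy': 368.65608460273165, 'cx': 322.31109054612796, 'cy': 236.31032865072234, 'mount': array([[ 5.07721681e-04, -9.62416341e-01, -2.71577849e-01,
         7.46288732e-02],
       [ 9.99999236e-01,  7.94751682e-04, -9.46913434e-04,
         1.40255903e-03],
       [ 1.12716191e-03, -2.71577160e-01,  9.62416010e-01,
        -1.66187149e-01],
       [ 0.00000000e+00,  0.00000000e+00,  0.00000000e+00,
         1.00000000e+00]])}
```

View pics/scene0.png

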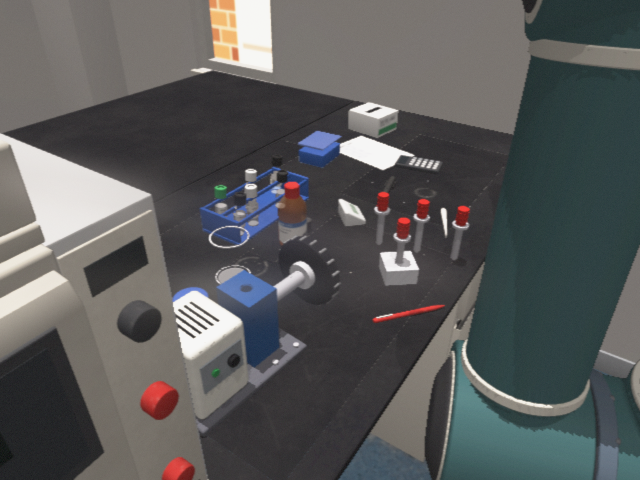

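View pics/top0.png

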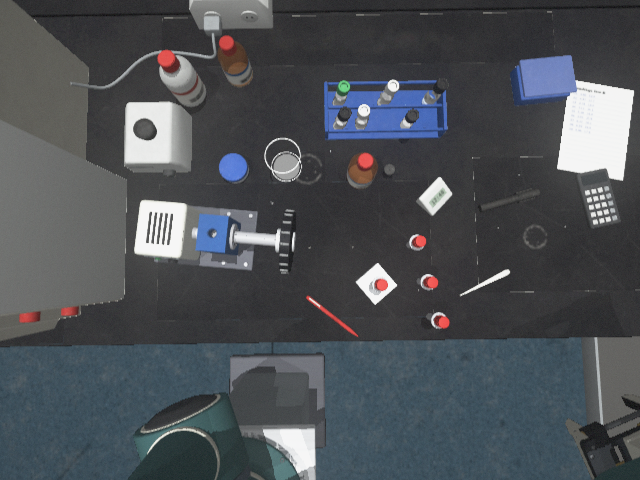

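The top view shows four red pins. The leftmost one, at (381,285), stands in the white parking block. The blue block's bore is at about (213,233), the wheel at about (287,242), and the bottle (362,168) and beaker (285,163) are behind the drive. Next I'll measure these.

```bash
cat > m.py <<'E'
from h import *
def blob(m,box):
    x0,y0,x1,y1=box; s=np.zeros_like(m); s[y0:y1,x0:x1]=m[y0:y1,x0:x1]
    n,l,st,c=cv2.connectedComponentsWithStats(s); i=1+np.argmax(st[1:,4]); return l==i,c[i],st[i]
def hsv(im): return cv2.cvtColor(im,cv2.COLOR_RGB2HSV)
def red(im):
    h=hsv(im); return (((h[...,0]<8)|(h[...,0]>172))&(h[...,1]>150)&(h[...,2]>80)).astype(np.uint8)
def blue(im,v=60):
    h=hsv(im); return ((abs(h[...,0].astype(int)-112)<14)&(h[...,1]>110)&(h[...,2]>v)).astype(np.uint8)
E
python3 - <<'E'
from m import *
T=cam('top'); S=cam('scene')
ti=cv2.imread('pics/top0.png')[:,:,::-1].copy(); si=cv2.imread('pics/scene0.png')[:,:,::-1].copy()
_,c,st=blob(red(ti),(370,270,395,298)); print('pin red top',c,st, onz(T,*c,.12))
_,c2,st2=blob(red(si),(390,212,416,242)); print('scene red',c2,st2)
print('tri',tri(ray(T,*c),ray(S,*c2)))
g=cv2.cvtColor(ti,cv2.COLOR_RGB2GRAY)
m,c,st=blob((hsv(ti)[...,1]<60).astype(np.uint8)*(hsv(ti)[...,2]>150),(350,255,405,310))
r=cv2.minAreaRect(np.argwhere(m)[:,::-1].astype(np.float32)); print('holder',r,onz(T,*r[0],.035),[np.round(onz(T,*p,.035),3).tolist() for p in cv2.boxPoints(r)])
m,c,st=blob(blue(ti),(190,205,242,260)); r=cv2.minAreaRect(np.argwhere(m)[:,::-1].astype(np.float32))
print('block',r,st,onz(T,*r[0],.134),[np.round(onz(T,*p,.134),3).tolist() for p in cv2.boxPoints(r)])
big=np.hstack([cv2.resize(ti[190:290,180:310],None,fx=4,fy=4,interpolation=2),])
cv2.imwrite('pics/crop1.png',big[:,:,::-1])
E
```

```text
pin red top [381.35789474 284.33684211] [376 280  12  10  95] [ 0.45287303 -0.29330186  0.12      ]
scene red [402.96666667 226.71904762] [397 217  13  21 210]
tri (array([ 0.45377915, -0.29404522,  0.10992197]), np.float64(0.0026295655807486275))
holder ((375.9771728515625, 283.31982421875), (30.479459762573242, 30.076425552368164), 49.08561706542969) [ 0.45277077 -0.29309153  0.035     ] [[0.457, -0.248, 0.035], [0.497, -0.297, 0.035], [0.449, -0.338, 0.035], [0.408, -0.289, 0.035]]
block ((211.8780517578125, 233.0975341796875), (29.81651496887207, 37.32585525512695), 6.34019136428833) [ 196  214   33   40 1046] [0.5552488  0.02644282 0.134     ] [[0.524, 0.058, 0.134], [0.594, 0.051, 0.134], [0.587, -0.005, 0.134], [0.517, 0.002, 0.134]]
```

View pics/crop1.png

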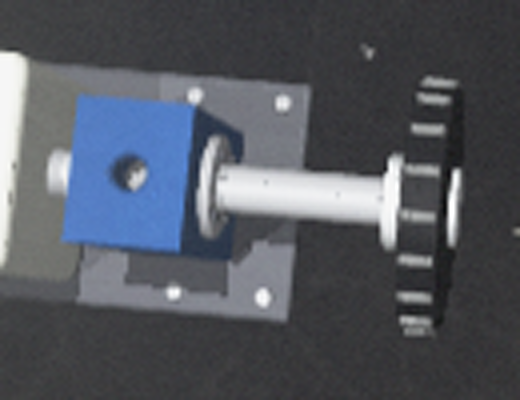

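>>> drive_tool(plan="0 0 -4 0.03 0.042 0 0.6; 0 0 -8 0.06 0.09 0 0.6; 0 0 -12 0.085 0.14 0 0.6; 0 0 -16 0.115 0.19 0 0.6; 0 0 -20 0.145 0.24 0 0.6; 0 0 -24 0.175 0.285 0 0.6; 0 0 -27.4 0.21 0.336 0 0.6; 0 0 -27.4 0.21 0.336 0 0.6", force=30)

```text
clock: 1.1
position: [0.4549, -0.2907, 0.2185]
eef_rot: [-3.137, 0.166, -0.0]
wrist_force: [0.6, -0.4, -0.1]
grip_width: 0.599
finger_force: 0.0
```

```bash
python3 - <<'E'
from m import *
KV,im=snap('wrist','w1'); o=ctrl.get_obs(); print(o['clock'],o['position'],o['eef_rot'],o['grip_width'])
P=[.453,-.2935,.127]; u=proj(KV,P); print('expect',u)
b=(max(0,int(u[0])-70),max(0,int(u[1])-70),int(u[0])+70,int(u[1])+70)
_,c,st=blob(red(im),b); print(c,st)
E
```

```text
1.15 [ 0.45400333 -0.29227384  0.21844655] [-3.13708688e+00  1.66613158e-01  4.50938283e-04] 0.5998797062044492
expect [324.66693391 241.76142661]
[326.98688915 235.9761621 ] [313 218  29  36 839]
```

View pics/w1.png

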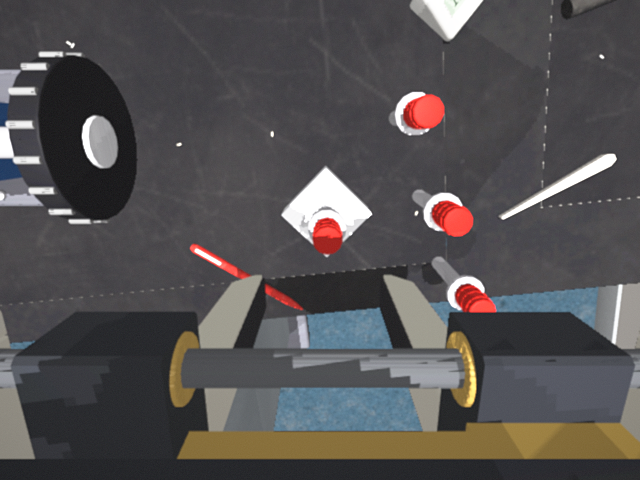

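The pin's red grip is at (327,236), about 1 mm from where I predicted. I'll go down with the tips just above the collar, at TCP z 0.097.

>>> drive_tool(plan="0 0 0 0 -0.001 -0.04 0.6; 0 0 0 0 -0.001 -0.08 0.6; 0 0 0 0 -0.001 -0.11 0.6; 0 0 0 0 -0.001 -0.1215 0.6; 0 0 0 0 -0.001 -0.1215 0.6; 0 0 0 0 -0.001 -0.1215 0.15; 0 0 0 0 -0.001 -0.1215 0.15; 0 0 0 0 -0.001 -0.1215 0.15", force=30)

```text
clock: 2.15
position: [0.4535, -0.2948, 0.0978]
eef_rot: [3.136, -0.172, 0.001]
wrist_force: [1.2, -0.6, -0.4]
grip_width: 0.325
finger_force: 0.0
```

>>> drive_tool(plan="0 0 0 0 0 0 0.15; 0 0 0 0 0 0 0.15; 0 0 0 0 0 0 0.15; 0 0 0 0 0 0.025 0.15; 0 0 0 0 0 0.06 0.15; 0 0 0 0 0 0.11 0.15; 0 0 0 0 0 0.16 0.15; 0 0 0 0 0 0.16 0.15", force=30)

```text
clock: 3.15
position: [0.4541, -0.2953, 0.261]
eef_rot: [3.134, -0.172, 0.007]
wrist_force: [0.4, -1.0, -2.1]
grip_width: 0.231
finger_force: 30.0
```

>>> drive_tool(plan="0 0 0 0.015 0.045 0.01 0.15; 0 0 0 0.03 0.095 0.01 0.15; 0 0 0 0.046 0.145 0.01 0.15; 0 0 0 0.062 0.195 0.01 0.15; 0 0 0 0.078 0.245 0.01 0.15; 0 0 0 0.092 0.29 0.01 0.15; 0 0 0 0.102 0.32 0.005 0.15; 0 0 0 0.102 0.32 0 0.15")

```text
clock: 4.15
position: [0.5553, 0.0271, 0.2551]
eef_rot: [3.137, -0.168, -0.004]
wrist_force: [0.1, -1.0, -1.5]
grip_width: 0.232
finger_force: 30.0
```

```bash
python3 - <<'E'
from m import *
KV,im=snap('wrist','w2'); o=ctrl.get_obs(); print(o['clock'],o['position'],o['eef_rot'],o['grip_width'])
print('bore',proj(KV,[.5552,.0264,.134]))
p=o['position'];print('foot exp',proj(KV,p+[0,0,-.093]),'collar',proj(KV,p+[0,0,-.007]))
T,t=snap('top','t2');print('bore top',proj(T,[.5552,.0264,.134]))
cv2.imwrite('pics/c2.png',np.hstack([cv2.resize(im[60:360,170:470],(500,500)),])[:,:,::-1])
E
```

```text
4.2 [0.55494852 0.02599042 0.25459253] [ 3.13664753 -0.16926458 -0.00458346] 0.23175355442105003
bore [321.49106404 228.99741571]
foot exp [321.98709411 238.86953479] collar [321.7752856  286.32515911]
bore top [211.90052688 233.12279926]
```

View pics/w2.png

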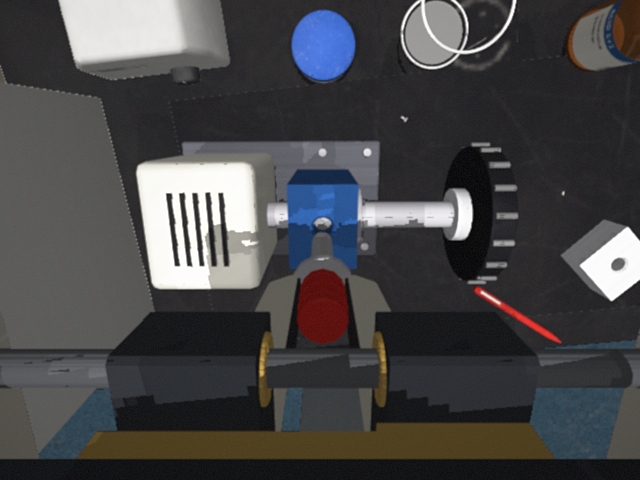

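```bash
python3 - <<'E'
from m import *
im=cv2.imread('pics/w2.png'); t=cv2.imread('pics/t2.png')
cv2.imwrite('pics/c2.png',np.hstack([cv2.resize(im[150:300,270:380],(550,600),interpolation=cv2.INTER_CUBIC)[:, :440], cv2.resize(t[193:273,172:252],(360,600))]))
KV=cam('wrist')
a=np.radians(-6.5); x=np.array([np.cos(a),np.sin(a),0]); y=np.array([-np.sin(a),np.cos(a),0]); B=np.array([.5552,.0264,.134])
for s in(1,-1):
  for q in(1,-1): print(s,q,proj(KV,B+s*.035*x+q*.028*y))
E
```

```text
1 1 [283.3002295  185.00911153]
1 -1 [355.14776033 185.37728807]
-1 1 [285.31302712 269.18553728]
-1 -1 [352.65943253 269.50912286]
```

View pics/c2.png

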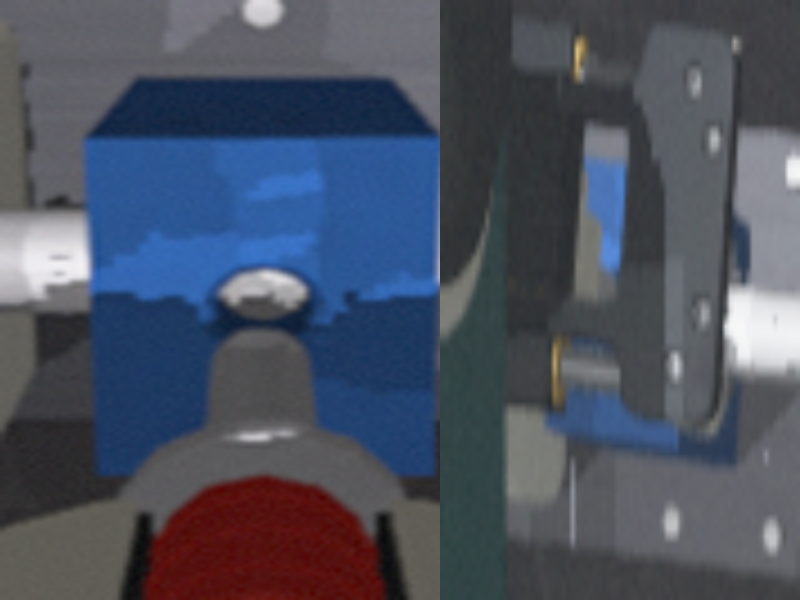

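The block's edges sit within about 2 px of prediction. The bore at (323,226) and the pin foot at (322,238) line up to about 1 mm. I'll nudge slightly and insert.

>>> drive_tool(plan="0 0 0 0.001 -0.0005 -0.01 0.15; 0 0 0 0.001 -0.0005 -0.02 0.15; 0 0 0 0.001 -0.0005 -0.028 0.15; 0 0 0 0.001 -0.0005 -0.034 0.15; 0 0 0 0.001 -0.0005 -0.04 0.15; 0 0 0 0.001 -0.0005 -0.046 0.15; 0 0 0 0.001 -0.0005 -0.05 0.15; 0 0 0 0.001 -0.0005 -0.05 0.15")

```text
clock: 5.25
position: [0.5562, 0.025, 0.2067]
eef_rot: [-3.137, 0.172, 0.001]
wrist_force: [0.0, 4.7, -3.5]
grip_width: 0.228
finger_force: 30.0
```

>>> drive_tool(plan="0 0 0 0 0.001 -0.003 0.15; 0 0 0 0 0.001 -0.005 0.15; 0 0 0 0 0.001 -0.005 0.15; 0 0 0 0 0.001 -0.005 0.7; 0 0 0 0 0.001 -0.005 0.7; 0 0 0 0 0.001 -0.005 0.7; 0 0 0 0 0.001 -0.005 0.7; 0 0 0 0 0.001 -0.005 0.7")

```text
clock: 6.25
position: [0.5563, 0.0259, 0.2022]
eef_rot: [-3.137, 0.172, -0.0]
wrist_force: [-0.4, -0.6, 0.8]
grip_width: 0.685
finger_force: 0.0
```

>>> drive_tool(plan="0 0 0 0 0 0.03 0.7; 0 0 0 0 0 0.07 0.7; 0 0 0 0 0 0.1 0.7; 0.8 7 0 0.01 -0.04 0.1 0.7; 1.6 14 0 0.02 -0.08 0.1 0.7; 2.4 21 0 0.03 -0.12 0.09 0.7; 3.2 28 0 0.042 -0.146 0.06 0.7; 3.9 34.8 0 0.042 -0.146 0.03 0.7")

```text
clock: 7.25
position: [0.5988, -0.122, 0.2308]
eef_rot: [-2.957, 0.165, 0.939]
wrist_force: [0.1, 0.9, 0.1]
grip_width: 0.699
finger_force: 0.0
```

```bash
python3 - <<'E'
from m import *
KV,im=snap('wrist','w3'); o=ctrl.get_obs(); print(o['clock'],o['position'],o['eef_rot'],R.from_rotvec(o['eef_rot']).as_matrix().round(3))
S,s=snap('scene','s3')
a=np.radians(-6.4); y=np.array([-np.sin(a),np.cos(a),0]); W=np.array([.5405,-.1133,.085])
print('wheel w',proj(KV,W+[0,0,0]),proj(KV,W-.01*y),proj(KV,W-.01*y+[0,0,.062]),'pin top in scene',proj(S,[.556,.026,.227]),proj(S,[.556,.026,.105]))
cv2.imwrite('pics/c3.png',np.hstack([cv2.resize(im,(480,360))[:, :], cv2.resize(s[170:410,130:370],(360,360))])[:,:,::-1][:,:800])
E
```

```text
7.3 [ 0.59792899 -0.12090649  0.22425674] [-2.9488735   0.16286209  0.95913537] [[ 0.804 -0.111 -0.585]
 [-0.088 -0.994  0.067]
 [-0.588 -0.002 -0.809]]
wheel w [318.39135337 179.38273388] [329.98447689 179.39875231] [330.91739074 235.13079631] pin top in scene [243.23309087 232.96046481] [249.04177756 301.05628146]
```

View pics/c3.png

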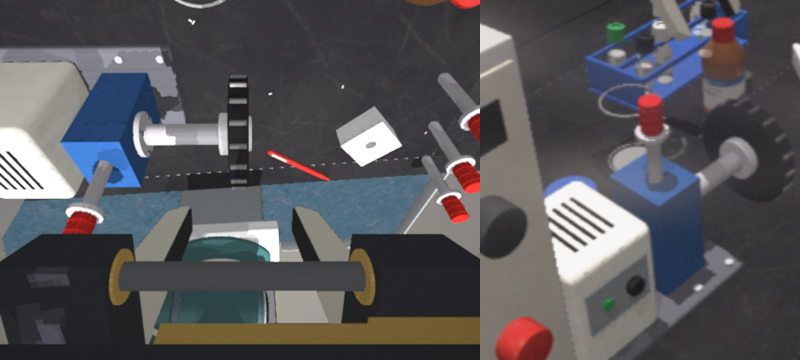

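The pin stands in the bore, and the wheel shows at about column 318 of the wrist image against 318.4 predicted. I'll approach the rim radially.

>>> drive_tool(plan="0 0 0 0 0 -0.03 0.7; 0 0 0 0 0 -0.062 0.7; 0 0 0 -0.01 0.001 -0.078 0.7; 0 0 0 -0.022 0.002 -0.096 0.7; 0 0 0 -0.033 0.004 -0.11 0.7; 0 0 0 -0.039 0.0045 -0.119 0.7; 0 0 0 -0.039 0.0045 -0.119 0.7; 0 0 0 -0.039 0.0045 -0.119 0.7")

```text
clock: 8.35
position: [0.5599, -0.1157, 0.1142]
eef_rot: [-2.961, 0.162, 0.931]
wrist_force: [0.0, 0.5, 0.1]
grip_width: 0.7
finger_force: 0.0
```

>>> drive_tool(plan="0 0 0 0 0 0 0.1; 0 0 0 0 0 0 0.1; 0 0 0 0 0 0 0.1; 0 0 0 0 0 0 0.1; 0 0 0 0 0 0 0.1; 0 0 0 0 0 0 0.1; 0 0 0 0 0 0 0.1; 0 0 0 0 0 0 0.1", force=15)

```text
clock: 9.35
position: [0.5595, -0.114, 0.1131]
eef_rot: [-2.957, 0.159, 0.933]
wrist_force: [1.0, 14.3, 0.4]
grip_width: 0.215
finger_force: 15.0
```

>>> drive_tool(plan="-0.55 -4.95 0 -0.0026 0.0013 0.0016 0.1; -1.1 -9.9 0 -0.0053 0.002 0.0029 0.1; -1.65 -14.9 0 -0.0081 0.0024 0.004 0.1; -2.2 -19.9 0 -0.011 0.0028 0.0049 0.1; -2.8 -24.8 0 -0.0139 0.003 0.0055 0.1; -3.3 -29.8 0 -0.0169 0.0034 0.0058 0.1; -3.9 -34.8 0 -0.0199 0.0037 0.0059 0.1; -4.4 -39.8 0 -0.0229 0.004 0.0057 0.1")

```text
clock: 10.35
position: [0.5359, -0.1116, 0.1171]
eef_rot: [3.13, -0.171, 0.139]
wrist_force: [7.3, -2.1, -20.1]
grip_width: 0.212
finger_force: 15.0
```

```bash
cat > pin.py <<'E'
from m import *
from scipy.optimize import minimize_scalar
def pin(tag,box=(225,205,275,320)):
    S,s=snap('scene',tag); _,c,st=blob(red(s),box)
    f=lambda z:abs(proj(S,[.556,.026,z])[1]-c[1]); z=minimize_scalar(f,bounds=(.1,.26),method='bounded').x
    print('red',c,st,'grip mid z',z,'standing: .2095, dropped ~.168, home .157')
E
python3 -c "
from pin import *
pin('p1'); o=ctrl.get_obs(); print(o['clock'],o['position'],o['wrist_force'],o['torque'])"
```

```text
red [237.61403509 248.45614035] [230 239  16  18 171] grip mid z 0.20122838261657564 standing: .2095, dropped ~.168, home .157
10.4 [ 0.53500375 -0.11147798  0.11715753] [  9.05502383  -1.09731547 -20.43595298] [-0.12378149 -0.93070122  0.07621915]
```

>>> drive_tool(plan="-0.55 -4.95 0 -0.0022 0.0003 -0.0014 0.1; -1.1 -9.9 0 -0.0049 0.0006 -0.0031 0.1; -1.65 -14.9 0 -0.0078 0.001 -0.0041 0.1; -2.2 -19.9 0 -0.0105 0.0013 -0.0053 0.1; -2.8 -24.8 0 -0.0132 0.0016 -0.0067 0.1; -3.3 -29.8 0 -0.0157 0.0019 -0.0084 0.1; -3.9 -34.8 0 -0.018 0.0021 -0.0103 0.1; -4.4 -39.8 0 -0.0202 0.0024 -0.0123 0.1")

```text
clock: 11.4
position: [0.516, -0.1096, 0.1058]
eef_rot: [2.858, -0.156, 1.187]
wrist_force: [20.5, -0.7, -16.0]
grip_width: 0.214
finger_force: 15.0
```

```bash
python3 -c "
from pin import *
pin('p2'); o=ctrl.get_obs(); print(o['clock'],o['position'],o['wrist_force'],o['torque'])"
```

```text
red [244.375      263.02678571] [237 259  15   9 112] grip mid z 0.17598293284472255 standing: .2095, dropped ~.168, home .157
11.45 [ 0.51511161 -0.10946917  0.10450618] [ 3.84365316 -9.32242044 -2.160134  ] [-0.73270466 -0.27283069 -0.67286431]
```

```bash
python3 -c "
from m import *
ims=[]
for f in('s3','p1','p2'):
    s=cv2.imread(f'pics/{f}.png')[:,:,::-1].copy(); _,c,st=blob(red(s),(225,205,275,320)); print(f,c,st); ims.append(cv2.resize(s[200:320,190:290],(250,300)))
cv2.imwrite('pics/c4.png',np.hstack(ims)[:,:,::-1])"
```

```text
s3 [242.81789137 245.38658147] [235 233  16  27 313]
p1 [237.61403509 248.45614035] [230 239  16  18 171]
p2 [244.375      263.02678571] [237 259  15   9 112]
```

View pics/c4.png

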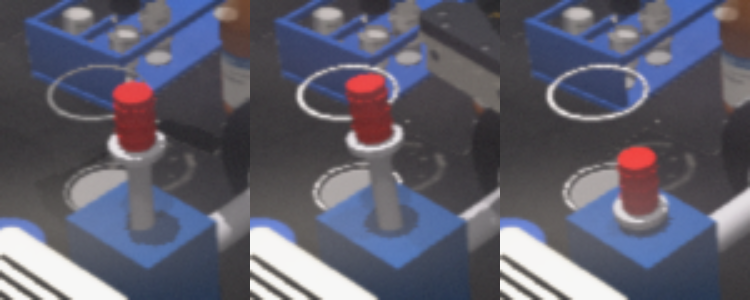

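The left frame shows the pin standing, the middle one shows it tilting at the hole edge, and the right one shows it dropped with its collar just above the block. I'll release the wheel and back off radially.

>>> drive_tool(plan="0 0 0 0 0 0 0.6; 0 0 0 0 0 0 0.6; 0 0 0 0 0 0 0.6; 0 0 0 0 0 0 0.6; 0 0 0 -0.015 0.002 0.015 0.6; 0 0 0 -0.035 0.004 0.035 0.6; 0 0 0 -0.055 0.006 0.06 0.6; 0 0 0 -0.07 0.008 0.1 0.6")

```text
clock: 12.45
position: [0.4803, -0.1128, 0.2041]
eef_rot: [2.88, -0.153, 1.158]
wrist_force: [0.7, -0.1, 0.3]
grip_width: 0.601
finger_force: 0.0
```

>>> drive_tool(plan="0.6 5.5 0 0 0 0.03 0; 1.2 11 0 0.01 0.01 0.05 0; 1.9 17 0 0.03 0.03 0.06 0; 2.6 23.5 0 0.05 0.055 0.06 0; 3.3 30 0 0.07 0.08 0.06 0; 4 36 0 0.09 0.1 0.06 0; 4.7 42 0 0.105 0.12 0.06 0; 5 44.5 0 0.11 0.127 0.055 0")

```text
clock: 13.45
position: [0.5921, 0.0153, 0.2591]
eef_rot: [-3.128, 0.17, 0.028]
wrist_force: [-0.3, -0.6, -0.2]
grip_width: 0.003
finger_force: 0.0
```

>>> drive_tool(plan="0 0 0 0 0 0 0; 0 0 0 0 0 0 0; 0 0 0 0 0 0 0; 0 0 0 0 0 0 0; 0 0 0 0 0 0 0; 0 0 0 0 0 0 0; 0 0 0 0 0 0 0; 0 0 0 0 0 0 0")

```text
clock: 14.45
position: [0.5908, 0.0142, 0.2598]
eef_rot: [-3.128, 0.172, 0.022]
wrist_force: [-0.6, 0.2, -0.2]
grip_width: 0.01
finger_force: 0.0
```

```bash
python3 -c "
from pin import *
KV,im=snap('wrist','w5'); o=ctrl.get_obs(); print(o['clock'],o['position'],o['grip_width'],R.from_rotvec(o['eef_rot']).as_matrix()[:,2])
u=proj(KV,[.556,.026,.185]); print('exp top',u); b=[int(v) for v in (u[0]-60,u[1]-60,u[0]+60,u[1]+60)]
_,c,st=blob(red(im),b); print(c,st, proj(KV,[.556,.026,.1675]))
v=im[max(0,b[1]-40):b[3]+40,b[0]-60:b[2]+60]; cv2.imwrite('pics/c5.png',cv2.resize(v,None,fx=2.2,fy=2.2)[:,:,::-1])"
```

```text
14.5 [0.59075631 0.01418669 0.25974182] 0.004955624096934199 [-0.01354302  0.01000726 -0.99985821]
exp top [310.05062136 292.8479917 ]
[311.88307692 269.42769231] [298 261  28  18 325] [310.99595384 282.84681578]
```

View pics/c5.png

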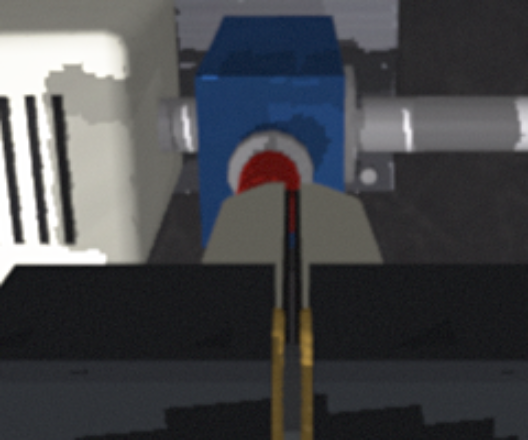

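The pin stands upright in the bore with its collar low. The shut fingertips are about 35 mm off in x and 12 mm in y, so I'll correct that and press.

>>> drive_tool(plan="0 0 0 -0.017 0.006 0 0; 0 0 0 -0.035 0.012 0 0; 0 0 0 -0.035 0.012 -0.02 0; 0 0 0 -0.035 0.012 -0.045 0; 0 0 0 -0.035 0.012 -0.065 0; 0 0 0 -0.035 0.012 -0.072 0; 0 0 0 -0.035 0.012 -0.076 0; 0 0 0 -0.035 0.012 -0.079 0", force=20)

```text
clock: 15.5
position: [0.556, 0.0261, 0.1812]
eef_rot: [-3.128, 0.172, 0.021]
wrist_force: [-0.2, 0.3, -1.1]
grip_width: 0.008
finger_force: 0.0
```

>>> drive_tool(plan="0 0 0 0 0 -0.0005 0; 0 0 0 0 0 -0.001 0; 0 0 0 0 0 -0.0015 0; 0 0 0 0 0 -0.002 0; 0 0 0 0 0 -0.0025 0; 0 0 0 0 0 -0.003 0; 0 0 0 0 0 -0.0035 0; 0 0 0 0 0 -0.004 0")

```text
clock: 16.5
position: [0.5561, 0.0262, 0.1776]
eef_rot: [-3.128, 0.172, 0.02]
wrist_force: [0.5, -0.4, 4.6]
grip_width: 0.006
finger_force: 2.7
```

>>> drive_tool(plan="0 0 0 0 0 -0.0005 0; 0 0 0 0 0 -0.001 0; 0 0 0 0 0 -0.0015 0; 0 0 0 0 0 -0.002 0; 0 0 0 0 0 -0.0025 0; 0 0 0 0 0 -0.003 0; 0 0 0 0 0 -0.0035 0; 0 0 0 0 0 -0.004 0")

```text
clock: 17.5
position: [0.5562, 0.0262, 0.1752]
eef_rot: [-3.128, 0.172, 0.018]
wrist_force: [-6.5, -0.3, 21.4]
grip_width: 0.006
finger_force: 10.7
```

>>> drive_tool(plan="0 0 0 0 0 -0.0005 0; 0 0 0 0 0 -0.0005 0; 0 0 0 0 0 0.01 0; 0 0 0 0 0 0.05 0; 0 0 0 0 0 0.1 0; 0 0 0 -0.04 -0.03 0.15 0; 0 0 0 -0.08 -0.08 0.15 0; 0 0 0 -0.1 -0.12 0.15 0")

```text
clock: 18.5
position: [0.4544, -0.0947, 0.3241]
eef_rot: [-3.128, 0.17, 0.019]
wrist_force: [0.1, 0.1, -0.8]
grip_width: 0.006
finger_force: 0.0
```

```bash
python3 -c "
from pin import *
pin('p5'); o=ctrl.get_obs(); print(o['clock'],o['position'],o['wrist_force'])
s=cv2.imread('pics/p5.png'); p=cv2.imread('pics/p2.png'); T,t=snap('top','t5')
for z in(.140,.150,.175,.185): print(z,proj(cam('scene'),[.556,.026,z]))
cv2.imwrite('pics/c6.png',np.hstack([cv2.resize(i[240:300,210:275],(390,360),interpolation=2) for i in(p,s)]))"
```

```text
red [244.0990099  265.48514851] [237 262  15   8 101] grip mid z 0.1716186554961258 standing: .2095, dropped ~.168, home .157
18.55 [ 0.4525791  -0.09852834  0.3240087 ] [ 0.23438372 -0.70564989  0.59028323]
0.14 [247.4861725  282.81976738]
0.15 [247.02630774 277.4287267 ]
0.175 [245.84504244 263.58063506]
0.185 [245.35944463 257.88792322]
```

View pics/c6.png

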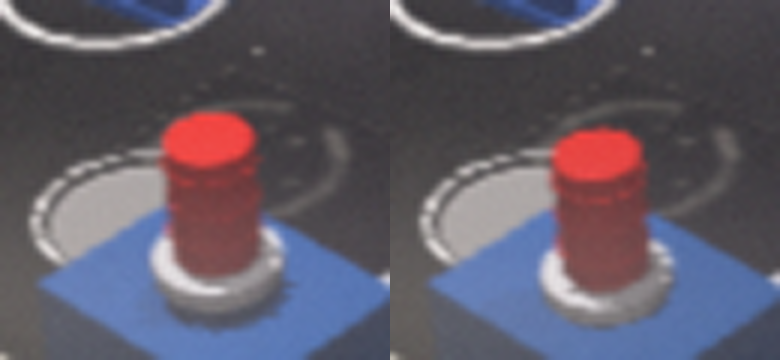

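The pin has gone down about 5 mm, and the collar now looks seated, with its shadow gap gone. I'll check the height numerically against the known standing height.

```bash
python3 -c "
from m import *
from scipy.optimize import brentq
S=cam('scene'); b=0
def disc(f):
    s=cv2.imread(f'pics/{f}.png'); m=((s[...,2]>190)&(s[...,1]<120)&(s[...,0]<120)).astype(np.uint8); _,c,st=blob(m,(225,205,275,320)); return c,st
for f in('s3','p2','p5'):
    c,st=disc(f)
    if f=='s3': b=c[1]-proj(S,[.556,.026,.227])[1]
    print(f,c,st,'top z',brentq(lambda z:proj(S,[.556,.026,z])[1]+b-c[1],.1,.3))
T=cam('top'); t=cv2.imread('pics/t5.png'); _,c,st=blob(red(t[:,:,::-1].copy()),(195,215,240,255)); print('top view',c,st,onz(T,*c,.175))
_,c,st=blob(red(cv2.imread('pics/top0.png')[:,:,::-1].copy()),(195,215,240,255)) if 0 else (0,0,0)
"
```

```text
s3 [242.65625 236.53125] [236 232  14   9  96] top z 0.22699999999999992
p2 [244.11764706 262.76470588] [237 259  15   9 102] top z 0.18271975284027644
p5 [243.76086957 265.43478261] [237 262  14   8  92] top z 0.1780321340108038
top view [206.14084507 229.67605634] [201 226  11   9  71] [0.55769011 0.02623569 0.175     ]
```

>>> drive_tool(plan="0 0 0 0.03 0.05 0 0; 0 0 0 0.07 0.09 0 0; 0 0 0 0.1 0.12 0 0; 0 0 0 0.1 0.12 -0.05 0; 0 0 0 0.1 0.12 -0.1 0; 0 0 0 0.1 0.12 -0.13 0; 0 0 0 0.1 0.12 -0.14 0; 0 0 0 0.1 0.12 -0.144 0")

```text
clock: 19.6
position: [0.556, 0.0265, 0.1793]
eef_rot: [-3.127, 0.171, 0.021]
wrist_force: [1.4, 0.1, 0.8]
grip_width: 0.007
finger_force: 0.0
```

>>> drive_tool(plan="0 0 0 0.001 0 -0.001 0; 0 0 0 0.001 0 -0.002 0; 0 0 0 0.001 0 -0.003 0; 0 0 0 0.001 0 -0.004 0; 0 0 0 0.001 0 -0.005 0; 0 0 0 0.001 0 -0.006 0; 0 0 0 0.001 0 -0.006 0; 0 0 0 0.001 0 -0.006 0")

```text
clock: 20.6
position: [0.5571, 0.0261, 0.1752]
eef_rot: [-3.127, 0.172, 0.018]
wrist_force: [-7.1, -0.1, 18.7]
grip_width: 0.004
finger_force: 9.4
```

>>> drive_tool(plan="0 0 0 0 0 -0.0005 0; 0 0 0 0 0 -0.001 0; 0 0 0 0 0 -0.001 0; 0 0 0 0 0 -0.001 0; 0 0 0 0 0 -0.001 0; 0 0 0 0 0 -0.001 0; 0 0 0 0 0 -0.001 0; 0 0 0 0 0 -0.001 0")

```text
clock: 21.6
position: [0.5571, 0.0261, 0.1751]
eef_rot: [-3.127, 0.172, 0.017]
wrist_force: [-10.5, -0.6, 26.3]
grip_width: 0.001
finger_force: 13.4
```

The fingertips meet a rigid stop at z 0.175, even at 26 N, which is exactly the fully-home height of the pin's top. I'll retreat and hand in.

>>> drive_tool(plan="0 0 0 0 0 0.005 0; 0 0 0 0 0 0.03 0; 0 0 0 0 0 0.07 0; 0 0 0 0 0 0.12 0; 0 0 0 -0.03 -0.03 0.15 0; 0 0 0 -0.06 -0.06 0.15 0; 0 0 0 -0.06 -0.06 0.15 0; 0 0 0 -0.06 -0.06 0.15 0")

```text
clock: 22.6
position: [0.4969, -0.0337, 0.3216]
eef_rot: [-3.127, 0.172, 0.022]
wrist_force: [-0.0, 0.6, -0.7]
grip_width: 0.007
finger_force: 0.0
```

```bash
python3 -c "
from h import *
print(ctrl.get_obs()['wrist_force']); print(ctrl.hand_in())"
```

```text
[-0.00581996  0.63938307 -0.7343697 ]
the job is handed in; nothing more can be done
None
```

The lock pin dropped into the shaft's cross-hole and I pressed it to a firm stop at the fully-home height; the arm backed clear and I handed the job in at about 23 s, but no verdict was returned.

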